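# Put the riser under the antenna switch

## Robot

A 6-joint arm with a two-finger parallel gripper is mounted at the origin on the work surface. World frame = base frame: x ahead of the robot, y to its left, z up, the work surface at z = 0. Lengths are in mm, angles in rad, forces in N, time in s.
With the tool pointing down it reaches from about 275 to 1000 mm from the base axis. Payload 8.4 kg.
Tool frame: the origin (TCP) lies midway between the tips of the shut fingers; the grasp point (between the pads) lies 19 mm behind it; z points along the fingers, y is the line along which they close (so a half turn about z gives the same grasp; the last joint's range is limited). The gripper opens to 85 mm and grips with 20 to 120 N. Pads are 22 mm wide; open, the fingers measure 114 mm over their backs; the gripper's body (76 mm by 85 mm) begins 54 mm behind the grasp point. The pads swing forward as they close: fully open they stand 13 mm farther back than shut.
Start: joints at [1.195, 0.353, 1.633, -0, 1.155, -0.002], TCP at [228.221, 581.845, 231.281] pointing down, gripper open.
Joint ranges: [-2.63, 2.63], [-0.92, 2.1], [0.06, 2.66], [-1.3, 4.44], [0, 2.69], [-3.02, 3.02]. Speed limits (rad/s): [2.22, 2.22, 2.79, 3.14, 3.14, 3.14].

## Interface

Orientations are given as [roll, pitch, yaw] about the fixed x, y, z axes, in that order (R = Rz(yaw) Ry(pitch) Rx(roll)).
In Python, from rig import r gives the robot as it stands.
- The arm moves only by the shell command python3 -m inch 'ROWS' [OPENING] [FORCE]. ROWS is JSON, a list that holds one entry, the list of rows, each a list of 6 numbers: the shift along the tool's x, y, z scaled (see below), then the turn, a rotation vector about the tool's x, y, z scaled (see below). In form: [[[tx, ty, tz, wx, wy, wz], ...]]. A call has 1 to 8 rows; each row is the pose to reach, as a shift and turn from the pose commanded when the call began, along the tool's axes at that moment, turning the shorter way round; what a row does not reach only later rows make up. The controller multiplies each number of a shift by 20 cm and each number of a turn by pi rad. A row lasts 1/12 s, in which the tool goes at most 41.7 mm and 7.16 degrees, less where a joint would pass 70% of its speed; a pose out of reach is approached as far as the arm can. A call with a number of a shift or a turn outside -1 to 1 is refused whole. A call with a gripper value outside its range is refused whole. OPENING is the gripper's target within -1 to 1 (fully open at 1, half-way at 0, shut at -1), set as the call begins (- or left out, the last holds). The fingers move at their own pace and stop on an object; FORCE is the grip in N (left out, the last holds). Time passes only in rows, so rows that repeat a pose let the fingers close. It gives the time, the measured TCP pose, the force, the opening and the grip force at its end, in the units of the state.
- r.sense(): the state, without advancing time (a new reading comes with each control period).
- r.grab_frame(name): name is "side" or "top"; returns the picture (420x560x3 uint8, red, green, blue); there is no depth.
- r.camera_info(name): a dict with "K" (3x3 intrinsics, pixels), "rvec" (rotation vector, rad) and "tvec" (3), from world to camera coordinates, as OpenCV has them. Camera axes: x right, y down, z forward; pixel columns grow to the right and rows downward; lengths in mm; the calibration is good to about 2 mm. A picture is of the moment at which its call begins. camera_info takes no time and is no camera call.
- r.sign_off(): hands the job in; it is judged then, once.
The state is a dict: "clock": time; "qpos": joint angles; "qvel": joint speeds; "joint_efforts": joint torques, N m; "eef_pos": TCP position; "tcp_rot": TCP orientation; "contact_force": force on the tool from outside, world axes, zero at the start; "wrist_torque": the same for the moment, N m; "opening": opening from 0.0 (shut) to 1.0 (fully open); "grasp_force": force on a finger pad.
Only numpy, scipy, OpenCV 4.12 (cv2) and the standard library are available. Lean on these libraries where they do the work, as an engineer would, in place of code of your own. Each camera call takes 0.05 s, during which the arm holds its last target. There are 200 camera calls.

## Task

Put the wooden riser under the antenna switch: move the switch off its rubber mat, stand the riser centred and square on the mat, and only then set the switch gently down on the riser, centred and lined up lengthwise with it, right way up with its latch end still towards the robot. Leave the other things on the desk where they are.

Things in the scene. Friction and masses are not known exactly. Their poses are not given: they have to be found in the camera images.
- mat: thin black rubber mat fixed to the desk, 170 mm along its x, 100 mm along its y, 3 mm thick; origin at the centre of its underside; its -x end points roughly to the robot (within 0.4 rad); the lamp base, radio and power supply (not listed) stand beyond x = 0.78 m and the fuse bin unit beyond y = -0.53 m, up to 225 mm high
- switch_mid (a point): centre (24 mm above its underside) of the loose antenna switch, a closed aluminium box 110 mm long (x) by 56 mm wide (y) by 48 mm high (z), about 0.35 to 0.7 kg, at first standing on the mat; its lid is latched and does not open; a latch sticks out 8 mm at the -x end, two sockets stick out 13 mm at the +x end; the long sides are plain and can be gripped across the 56 mm
- switch_latch (a point): the latch of the switch, in the middle of its -x end, 61 mm from the switch's centre along its -x, 10 mm above that centre; same axes as switch_mid
- riser_mid (a point): centre (20 mm above its underside) of the loose dark wooden riser, a low bench 130 mm long (x) by 60 mm wide (y) by 40 mm high (z), about 0.13 to 0.25 kg, standing on the desk upright; flat top, feet across both ends, its long sides are closed from 14 mm up to the top and can be gripped across the 60 mm; both ends alike
- pencup: loose ceramic pen cup, 70 mm across at the rim and 95 mm high, its pens reach 150 mm; origin under its centre; leave where it is
- mug: loose white mug, 78 mm across, 88 mm high, its handle sticks out 35 mm beyond the wall at +y; origin under its centre; leave where it is
- scanner: loose black handheld radio scanner lying flat, case 130 mm (x) by 62 mm (y) by 34 mm high centred on the origin (underside), a stub antenna runs on to 155 mm from the origin along +x at y = 20 mm; leave where it is
- keyer: loose morse keyer on a steel plate 90 mm (x) by 75 mm (y), 42 mm high in all, two paddles reaching 58 mm from the origin along -x; origin under the plate's centre; leave where it is
- stapler: loose grey stapler 140 mm (x) by 36 mm (y), 47 mm high; origin under its centre; leave where it is
- notes: loose square note block in a grey holder, 80 mm by 80 mm, 39 mm high, close beside the mat; origin under its centre; leave where it is
There are look-alikes about, which are no part of the job. Several things look just like the part that bears riser_mid: the one meant starts farthest to the robot's left.

How it is judged:
By the outcome, as a careful person would: the job done as asked, in the order asked, and still so for the second after the job is handed in, with the robot touching nothing.
It also fails if it takes over 72 s, if anything falls off the work surface, if the arm or the gripper's body presses on something with over 40 N, if the wrist force passes 120 N, or if a joint passes its speed limit or range.

## Working session

There is one attempt and no reset: what is moved stays moved. The work goes in short steps, Python scripts to look and compute and a shell command to move; the robot and the scene stay as the last step left them, time stands still between calls to the robot, and variables do not carry over. Pictures are saved under pics/ and viewed, at most 10 in all, crops included, and the job is handed in when it is done.

```bash
ls; mkdir -p pics
python3 - <<'E'
from rig import r
import cv2
for n in("top","side"):
    im=r.grab_frame(n); cv2.imwrite(f"pics/{n}0.png",cv2.resize(im[:,:,::-1],(800,600),interpolation=cv2.INTER_CUBIC)); cv2.imwrite(f"{n}0_raw.png",im[:,:,::-1]); print(r.camera_info(n))
print(r.sense())
E
```

```text
pics
{'K': array([[385.70565044,   0.        , 276.33665673],
       [  0.        , 385.70565044, 208.07168592],
       [  0.        ,   0.        ,   1.        ]]), 'rvec': array([ 2.1675154 , -2.11620322,  0.22211089]), 'tvec': array([ -71.70091968,  497.52003157, 1031.01957288])}
{'K': array([[454.95386706,   0.        , 268.90490763],
       [  0.        , 454.95386706, 205.51105589],
       [  0.        ,   0.        ,   1.        ]]), 'rvec': array([ 2.3150782 , -0.57670679,  0.22374651]), 'tvec': array([-446.1227177 ,  183.64453511, 1222.26915723])}
{'clock': 0.1, 'qpos': array([ 1.19458003e+00,  3.53612769e-01,  1.63405639e+00,  8.74387129e-06,
        1.15520610e+00, -2.38114266e-03]), 'qvel': array([-5.39880015e-04, -3.50625151e-03, -9.66246598e-05,  4.42728143e-04,
        3.57349803e-04, -8.22921873e-05]), 'joint_efforts': array([ 8.57094790e-06, -6.06355333e+01, -3.42819679e+01,  4.19705486e-05,
        3.94400849e-03,  2.22698753e-05]), 'eef_pos': array([228.07135198, 581.43921222, 230.61703968]), 'tcp_rot': array([-3.14031006e+00, -1.10490980e-05,  2.76775396e+00]), 'contact_force': array([-0.81307608, -0.39379714,  0.75541154]), 'wrist_torque': array([0.01858644, 0.04420827, 0.00368758]), 'grasp_force': 0.0, 'opening': 0.9998848915827618}
```

View pics/top0.png

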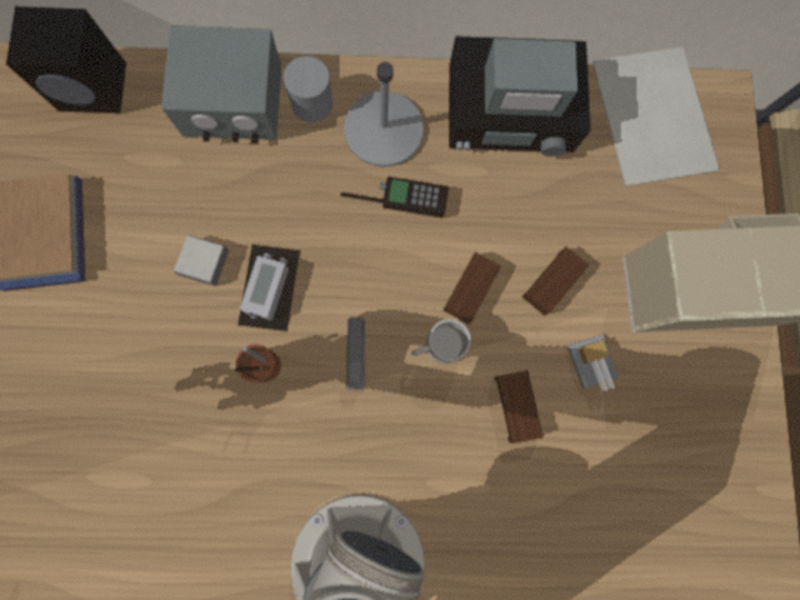

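View pics/side0.png

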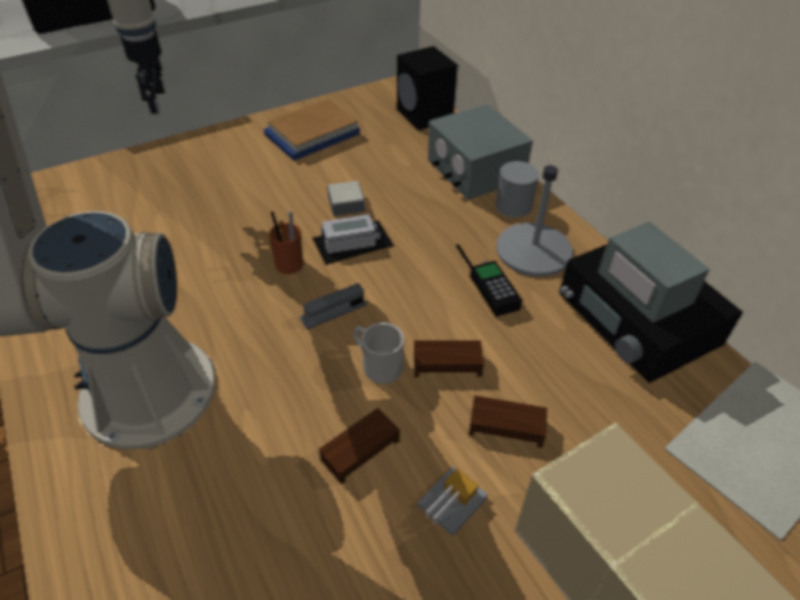

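Risers in the top view: (472,287), (556,280), (519,406). The one at (472,287) is farthest to the robot's left (image left is +y). I'll confirm it in a crop, along with the switch and mat.

```bash
cat > h.py <<'E'
import numpy as np, cv2
from rig import r
def cam(n):
    c=r.camera_info(n); return c["K"],cv2.Rodrigues(c["rvec"])[0],np.array(c["tvec"],float).ravel(),c["rvec"]
def proj(n,P):
    K,R,t,rv=cam(n); return cv2.projectPoints(np.array(P,float).reshape(-1,1,3),rv,t,K,None)[0].reshape(-1,2)
def unproj(n,uv,z):
    K,R,t,_=cam(n); C=-R.T@t
    d=(R.T@np.linalg.inv(K)@np.c_[np.atleast_2d(uv),np.ones(len(np.atleast_2d(uv)))].T).T
    return C+d*((z-C[2])/d[:,2])[:,None]
def crop(im,x0,y0,x1,y1,s): return cv2.resize(im[y0:y1,x0:x1],None,fx=s,fy=s,interpolation=cv2.INTER_CUBIC)
E
python3 - <<'E'
from h import *
im=cv2.imread("top0_raw.png")
a=crop(im,115,160,215,270,4); b=crop(im,300,165,400,275,4)
cv2.imwrite("pics/c1.png",cv2.convertScaleAbs(np.hstack([a,b]),alpha=1.6))
print(unproj("top",np.array([[472,287],[556,280],[519,406]])*.7,40).round())
E
```

```text
[[ 525. -212.   40.]
 [ 544. -381.   40.]
 [ 295. -302.   40.]]
```

View pics/c1.png

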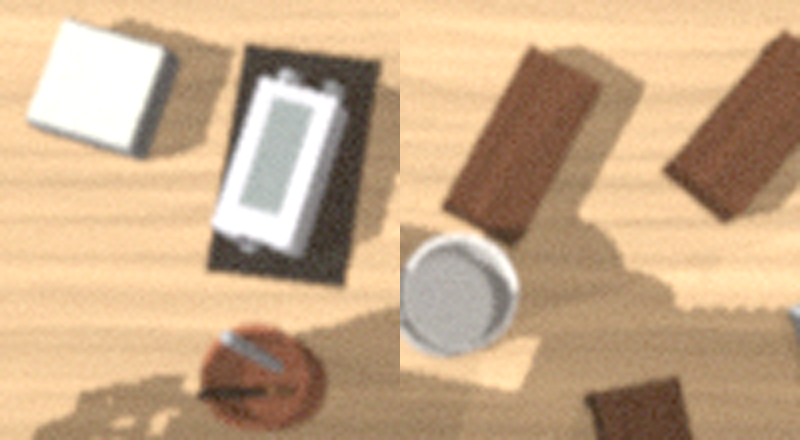

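The crop shows the riser meant: dark brown, corners near (533,45), (602,85), (512,243), (443,207), with its near end beside the mug. The switch on the mat has its latch at the bottom, (245,245), and sockets at the top. The mat corners are (247,45), (380,62), (344,286), (208,270).

```bash
cat >> h.py <<'E'
from scipy.optimize import least_squares
def corners(p,L,W,z,s=None):
    x,y,a=p; c=np.array([[L,W],[L,-W],[-L,-W],[-L,W]])/2   # far-left, far-right, near-right, near-left
    R=np.array([[np.cos(a),-np.sin(a)],[np.sin(a),np.cos(a)]]); return np.c_[c@R.T+[x,y],np.full(4,z)]
def fit(n,uv,L,W,z):
    uv=np.array(uv,float); x0=[*unproj(n,uv.mean(0)[None],z)[0,:2],-.2]
    s=least_squares(lambda p:(proj(n,corners(p,L,W,z))-uv).ravel(),x0,loss="soft_l1"); return s.x,np.abs(s.fun).max()
def draw(n,im,box,x0,y0,x1,y1,s):
    o=crop(im,x0,y0,x1,y1,s)
    for p,L,W,z in box:
        q=((proj(n,corners(p,L,W,z))-[x0,y0]+.5)*s-.5).astype(int); cv2.polylines(o,[q.reshape(-1,1,2)],True,(0,255,0) if z>20 else (0,0,255),1)
    return o
E
python3 - <<'E'
from h import *
f=lambda c,x0,y0:(np.array(c)+.5)/4-.5+[x0,y0]
m,e1=fit("top",f([[247,45],[380,62],[344,286],[208,270]],115,160),170,100,3)
s,e2=fit("top",f([[265,80],[338,100],[292,243],[213,228]],115,160),110,56,51)
R,e3=fit("top",f([[133,45],[202,85],[115,233],[46,198]],300,165),130,60,40)
print(m,e1,s,e2,R,e3)
bx=[(m,170,100,3),(s,110,56,51),(s,110,56,3),(R,130,60,40),(R,130,60,0)]
a=cv2.imread("top0_raw.png");b=cv2.imread("side0_raw.png")
o=[draw("top",a,bx,115,160,215,235,4),draw("top",a,bx,300,170,400,245,4),draw("side",b,bx,200,130,300,205,4),draw("side",b,bx,265,210,365,285,4)]
cv2.imwrite("pics/c2.png",cv2.convertScaleAbs(np.vstack([np.hstack(o[:2]),np.hstack(o[2:])]),alpha=1.5))
E
```

```text
[ 5.21614647e+02  1.93779112e+02 -1.00241970e-01] 0.7219591614883996 [ 5.13039538e+02  1.96310739e+02 -2.46714145e-01] 1.6099465998982225 [ 5.28265413e+02 -2.13168916e+02 -5.09680315e-01] 1.7821405896153522
```

View pics/c2.png

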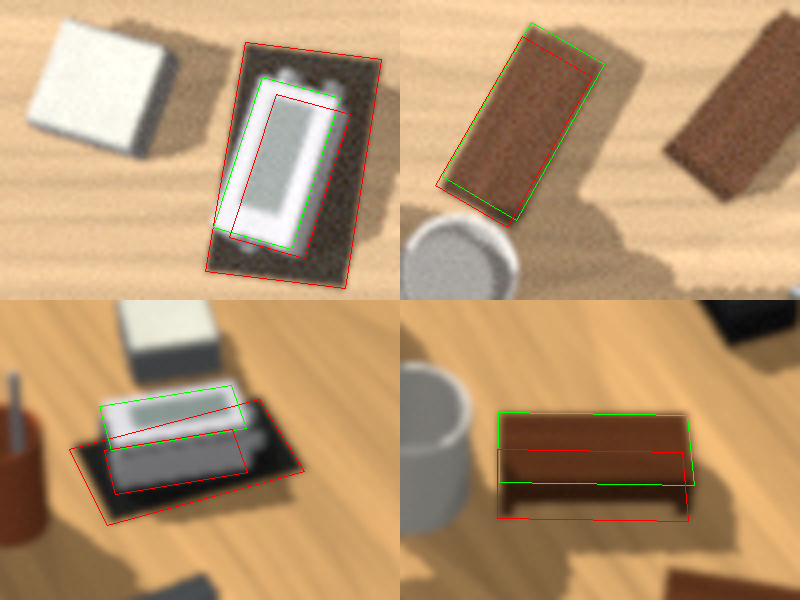

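The overlay fits the mat, switch and riser to within about 2 px. Now a helper that works out shifts.

```bash
cat >> h.py <<'E'
from scipy.spatial.transform import Rotation as Ro
def go(x,y,z,yaw,frm=None):
    """total scaled row from the present (or given xyz,yaw) pose to a tool-down pose"""
    if frm is None:
        s=r.sense(); p=s["eef_pos"]; A=Ro.from_euler("xyz",s["tcp_rot"])
    else: p=np.array(frm[:3]); A=Ro.from_euler("xyz",[np.pi,0,frm[3]])
    B=Ro.from_euler("xyz",[np.pi,0,yaw]); t=A.inv().apply(np.array([x,y,z])-p)/200; w=(A.inv()*B).as_rotvec()/np.pi
    print("row",np.r_[t,w].round(4),"rows>=",max(np.linalg.norm(t)*200/41.7,np.linalg.norm(w)*180/7.16).round(1))
E
python3 -c "
from h import *
go(513,196,150,np.pi-.247)"
```

```text
row [-2.0300e+00 -1.2733e+00  4.0470e-01 -4.0000e-04 -0.0000e+00 -4.0400e-02] rows>= 11.7
```

```bash
python3 -m inch '[[[-0.17,-0.105,0,0,0,-0.003],[-0.34,-0.21,0.02,0,0,-0.007],[-0.5,-0.32,0.03,0,0,-0.01],[-0.67,-0.42,0.04,0,0,-0.013],[-0.84,-0.53,0.05,0,0,-0.017],[-1,-0.63,0.06,0,0,-0.02]]]' 1 40
python3 -m inch '[[[-0.17,-0.105,0.06,0,0,-0.003],[-0.34,-0.21,0.12,0,0,-0.007],[-0.5,-0.32,0.18,0,0,-0.01],[-0.67,-0.42,0.24,0,0,-0.015],[-0.84,-0.53,0.3,0,0,-0.02],[-1,-0.64,0.34,0,0,-0.02],[-1,-0.64,0.34,0,0,-0.02],[-1,-0.64,0.34,0,0,-0.02]]]'
python3 -c "
from h import *
go(513,196,80,np.pi-.247)
for n in ('top','side'):
    cv2.imwrite(n+'1_raw.png',r.grab_frame(n)[:,:,::-1])
"
```

```text
clock: 0.6
eef_pos: [369.0, 389.5, 218.9]
tcp_rot: [-3.141, -0.0, 2.832]
contact_force: [1.5, 0.1, -0.1]
opening: 1.004
grasp_force: 0.0
clock: 1.27
eef_pos: [520.1, 206.5, 150.4]
tcp_rot: [-3.141, -0.001, 2.89]
contact_force: [-0.1, -0.0, -0.5]
opening: 0.996
grasp_force: 0.0
row [ 2.100e-02 -5.950e-02  3.519e-01 -3.000e-04 -4.000e-04 -1.600e-03] rows>= 1.7
```

```bash
python3 -m inch '[[[0.01,-0.03,0.1,0,0,-0.001],[0.021,-0.06,0.2,0,0,-0.0016],[0.021,-0.06,0.3,0,0,-0.0016],[0.021,-0.06,0.35,0,0,-0.0016],[0.021,-0.06,0.35,0,0,-0.0016]]]'
python3 -c "
from h import *
go(513,196,12,np.pi-.247)
for n in ('top','side'):
    cv2.imwrite(n+'1_raw.png',r.grab_frame(n)[:,:,::-1])
a=cv2.imread('top1_raw.png');b=cv2.imread('side1_raw.png')
cv2.imwrite('pics/d1.png',np.hstack([crop(a,115,150,215,290,4),crop(b,170,90,270,230,4)]))
"
```

```text
clock: 1.78
eef_pos: [510.7, 198.5, 79.7]
tcp_rot: [-3.14, -0.003, 2.9]
contact_force: [-0.4, -0.3, -0.6]
opening: 1.003
grasp_force: 0.0
row [-0.0149 -0.0089  0.3384 -0.0006 -0.0009  0.0018] rows>= 1.6
```

View pics/d1.png

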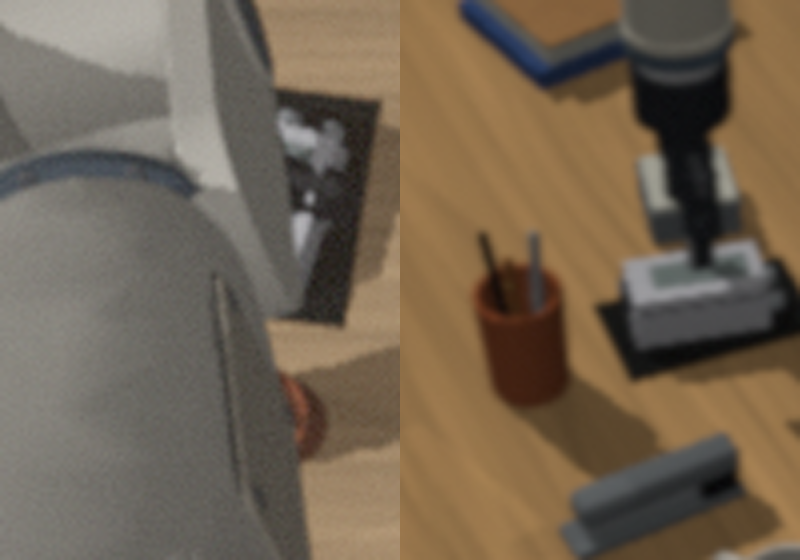

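The top view is blocked by the arm. The side view shows the fingers over the middle of the switch, at about (700,255). Descend and grip.

```bash
python3 -m inch '[[[-0.01,-0.008,0.1,0,0,0.001],[-0.013,-0.008,0.2,0,0,0.002],[-0.013,-0.008,0.27,0,0,0.002],[-0.013,-0.008,0.31,0,0,0.002],[-0.013,-0.008,0.338,0,0,0.002],[-0.013,-0.008,0.338,0,0,0.002]]]'
python3 -m inch '[[[0,0,0,0,0,0],[0,0,0,0,0,0],[0,0,0,0,0,0],[0,0,0,0,0,0],[0,0,0,0,0,0],[0,0,0,0,0,0],[0,0,0,0,0,0],[0,0,0,0,0,0]]]' -1 50
```

```text
clock: 2.38
eef_pos: [514.9, 196.0, 13.6]
tcp_rot: [-3.142, -0.0, 2.893]
contact_force: [-0.1, -0.3, -0.7]
opening: 1.001
grasp_force: 0.0
clock: 3.05
eef_pos: [516.2, 196.6, 15.1]
tcp_rot: [3.139, 0.002, 2.892]
contact_force: [-0.0, 3.0, 5.7]
opening: 0.647
grasp_force: 53.5
```

```bash
python3 -m inch '[[[0,0,-0.05,0,0,0],[0,0,-0.15,0,0,0],[0,0,-0.27,0,0,0],[0,0,-0.4,0,0,0],[0,0,-0.4,0,0,0],[0,0,-0.4,0,0,0]]]'
python3 -c "
from h import *
print(unproj('top',np.array([[380,270],[356,318],[342,194],[387,213]])*.7,20).round())
go(555,-25,95,np.pi-.247)
a=r.grab_frame('side');cv2.imwrite('side2_raw.png',a[:,:,::-1])"
```

```text
clock: 3.55
eef_pos: [515.3, 195.8, 94.8]
tcp_rot: [3.14, 0.002, 2.892]
contact_force: [-0.9, 0.9, -7.4]
opening: 0.645
grasp_force: 56.3
[[559. -30.  20.]
 [460.  15.  20.]
 [717.  53.  20.]
 [679. -41.  20.]]
row [-4.647e-01 -1.021e+00 -1.300e-03  4.000e-04  7.000e-04 -8.000e-04] rows>= 5.4
```

```bash
python3 -m inch '[[[-0.05,-0.1,0,0,0,0],[-0.12,-0.27,0,0,0,0],[-0.2,-0.44,0,0,0,0],[-0.28,-0.61,0,0,0,0],[-0.36,-0.78,0,0,0,0],[-0.42,-0.92,0,0,0,0],[-0.465,-1,0,0,0,0],[-0.465,-1,0,0,0,0]]]'
python3 -m inch '[[[0,0,0.1,0,0,0],[0,0,0.2,0,0,0],[0,0,0.28,0,0,0],[0,0,0.34,0,0,0],[0,0,0.37,0,0,0],[0,0,0.39,0,0,0],[0,0,0.395,0,0,0],[0,0,0.395,0,0,0]]]'
```

```text
clock: 4.27
eef_pos: [555.0, -24.6, 91.8]
tcp_rot: [-3.14, -0.002, 2.889]
contact_force: [0.6, 0.0, -6.9]
opening: 0.652
grasp_force: 56.6
clock: 4.93
eef_pos: [555.7, -21.0, 14.7]
tcp_rot: [3.142, 0.0, 2.892]
contact_force: [0.2, 0.1, -6.7]
opening: 0.65
grasp_force: 56.4
```

```bash
python3 -m inch '[[[0,0,0.005,0,0,0],[0,0,0.01,0,0,0],[0,0,0.013,0,0,0],[0,0,0.016,0,0,0],[0,0,0.016,0,0,0]]]'
```

```text
clock: 5.35
eef_pos: [555.9, -21.1, 12.2]
tcp_rot: [3.141, 0.001, 2.892]
contact_force: [-2.5, 0.9, 1.6]
opening: 0.644
grasp_force: 57.3
```

```bash
python3 -m inch '[[[0,0,0,0,0,0],[0,0,0,0,0,0],[0,0,0,0,0,0],[0,0,0,0,0,0],[0,0,0,0,0,0],[0,0,0,0,0,0]]]' 1
python3 -m inch '[[[0,0,-0.05,0,0,0],[0,0,-0.2,0,0,0],[0,0,-0.4,0,0,0],[0,0,-0.5,0,0,0],[0,0,-0.5,0,0,0]]]'
python3 -c "
from h import *
go(528,-213,112,np.pi-.51)"
```

```text
clock: 5.85
eef_pos: [555.6, -21.1, 11.5]
tcp_rot: [3.142, 0.0, 2.892]
contact_force: [-0.2, 0.0, -1.1]
opening: 0.997
grasp_force: 0.0
clock: 6.27
eef_pos: [558.7, -21.2, 116.9]
tcp_rot: [3.14, 0.008, 2.892]
contact_force: [0.5, 0.4, 0.1]
opening: 0.998
grasp_force: 0.0
row [-8.770e-02 -9.673e-01  2.340e-02  8.000e-04  2.400e-03  8.300e-02] rows>= 4.7
```

```bash
python3 -m inch '[[[-0.01,-0.1,0,0,0,0.01],[-0.025,-0.27,0,0,0,0.025],[-0.04,-0.44,0,0,0,0.04],[-0.06,-0.61,0,0,0,0.055],[-0.07,-0.78,0.01,0,0,0.07],[-0.09,-0.92,0.02,0,0,0.083],[-0.09,-0.967,0.02,0,0,0.083],[-0.09,-0.967,0.02,0,0,0.083]]]'
python3 -c "
from h import *
for i in range(3): a=r.grab_frame('side')
t=r.grab_frame('top')
go(528,-213,60,np.pi-.51); go(528,-213,5,np.pi-.51)
cv2.imwrite('side3_raw.png',a[:,:,::-1]);cv2.imwrite('top3_raw.png',t[:,:,::-1])
cv2.imwrite('pics/e1.png',np.hstack([crop(a[:,:,::-1],250,160,370,300,3.3),crop(t[:,:,::-1],130,160,250,300,3.3)]))"
```

```text
clock: 6.93
eef_pos: [524.5, -214.8, 107.3]
tcp_rot: [-3.141, -0.0, 2.629]
contact_force: [-0.1, 0.7, 0.3]
opening: 1.0
grasp_force: 0.0
row [-1.540e-02  7.000e-04  2.371e-01  1.000e-04 -2.000e-04  4.000e-04] rows>= 1.1
row [-1.550e-02  6.000e-04  5.121e-01  1.000e-04 -2.000e-04  4.000e-04] rows>= 2.5
```

View pics/e1.png

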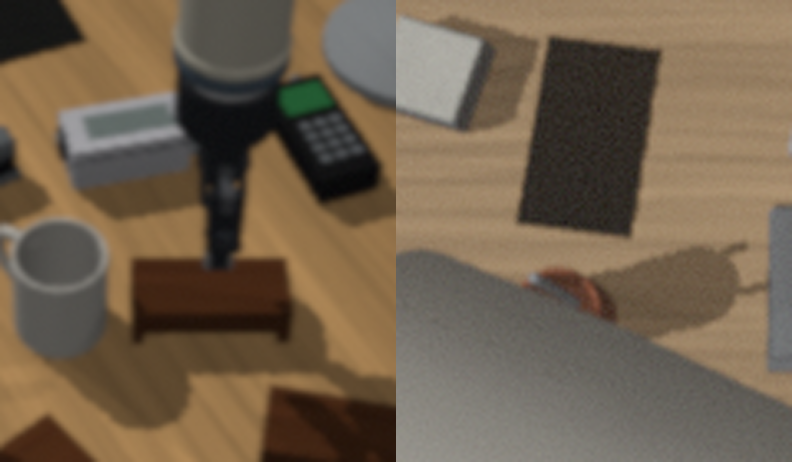

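The side crop shows the gripper centred over the riser, at about (215,290). The mat is now fully visible. Descend and grip, and refit the mat by thresholding.

```bash
python3 -m inch '[[[-0.01,0,0.12,0,0,0],[-0.015,0,0.24,0,0,0],[-0.015,0,0.35,0,0,0],[-0.015,0,0.44,0,0,0],[-0.015,0,0.48,0,0,0],[-0.015,0,0.507,0,0,0],[-0.015,0,0.507,0,0,0],[-0.015,0,0.507,0,0,0]]]'
python3 -m inch '[[[0,0,0,0,0,0],[0,0,0,0,0,0],[0,0,0,0,0,0],[0,0,0,0,0,0],[0,0,0,0,0,0],[0,0,0,0,0,0],[0,0,0,0,0,0]]]' -1 35
python3 - <<'E'
from h import *
im=cv2.imread("top3_raw.png"); g=cv2.GaussianBlur(cv2.cvtColor(im,cv2.COLOR_BGR2GRAY),(3,3),0)
sub=g[160:240,164:212]; th,b=cv2.threshold(sub,0,255,cv2.THRESH_OTSU|cv2.THRESH_BINARY_INV)
c=max(cv2.findContours(b,cv2.RETR_EXTERNAL,cv2.CHAIN_APPROX_NONE)[0],key=cv2.contourArea).reshape(-1,2)+[164,160]
P=unproj("top",c,3)[:,:2].astype(np.float32); print(th,cv2.minAreaRect(P))
f=(np.array([[155,38],[264,50],[235,236],[122,222]])+.5)/3.3-.5+[130,160]; print(fit("top",f,170,100,3))
E
```

```text
clock: 7.8
eef_pos: [528.4, -214.1, 6.7]
tcp_rot: [3.141, 0.001, 2.632]
contact_force: [-0.2, 1.0, 0.7]
opening: 0.999
grasp_force: 0.0
clock: 8.38
eef_pos: [528.7, -214.6, 7.3]
tcp_rot: [3.141, 0.002, 2.632]
contact_force: [0.4, 1.5, 4.9]
opening: 0.697
grasp_force: 37.3
87.0 ((521.8577880859375, 194.41986083984375), (99.99229431152344, 167.682373046875), 84.2607192993164)
(array([ 5.21884932e+02,  1.93415043e+02, -9.96409221e-02]), np.float64(0.9604428335811974))
```

```bash
python3 -m inch '[[[0,0,-0.05,0,0,0],[0,0,-0.15,0,0,0],[0,0,-0.3,0,0,0],[0,0,-0.42,0,0,0],[0,0,-0.52,0,0,0],[0,0,-0.52,0,0,0],[0,0,-0.52,0,0,0]]]'
python3 -c "
from h import *
go(525,-10,110,np.pi-.3)
go(521.8,193.9,110,np.pi-.1,(525,-10,110,np.pi-.3))"
```

```text
clock: 8.97
eef_pos: [528.5, -214.8, 111.7]
tcp_rot: [3.141, 0.003, 2.631]
contact_force: [-0.5, -0.6, -3.1]
opening: 0.697
grasp_force: 39.4
row [ 0.5155  0.8848  0.0074  0.      0.0009 -0.067 ] rows>= 4.9
row [ 0.3166  0.9692  0.      0.      0.     -0.0637] rows>= 4.9
```

```bash
python3 -m inch '[[[0.05,0.08,0,0,0,-0.01],[0.14,0.24,0,0,0,-0.02],[0.23,0.4,0,0,0,-0.03],[0.33,0.56,0,0,0,-0.04],[0.42,0.72,0,0,0,-0.055],[0.515,0.885,0,0,0,-0.067]]]'
python3 -m inch '[[[0.05,0.15,0,0,0,-0.01],[0.1,0.31,0,0,0,-0.02],[0.15,0.47,0,0,0,-0.03],[0.2,0.63,0,0,0,-0.04],[0.26,0.79,0,0,0,-0.05],[0.3,0.92,0,0,0,-0.064],[0.317,0.97,0,0,0,-0.064],[0.317,0.97,0,0,0,-0.064]]]'
python3 -m inch '[[[0,0,0,0,0,0],[0,0,0,0,0,0],[0,0,0,0,0,0]]]'
python3 -c "
from h import *
go(521.8,193.9,15,np.pi-.1)"
```

```text
clock: 9.47
eef_pos: [523.0, -8.2, 108.9]
tcp_rot: [-3.141, -0.002, 2.844]
contact_force: [1.6, 0.5, -2.4]
opening: 0.698
grasp_force: 39.2
clock: 10.13
eef_pos: [520.2, 196.3, 108.9]
tcp_rot: [-3.141, -0.001, 3.045]
contact_force: [-0.1, -0.1, -1.9]
opening: 0.698
grasp_force: 39.3
clock: 10.38
eef_pos: [520.8, 193.0, 109.7]
tcp_rot: [-3.141, -0.001, 3.041]
contact_force: [-0.6, 0.6, -2.7]
opening: 0.702
grasp_force: 39.3
row [-5.100e-03  5.200e-03  4.734e-01 -2.000e-04 -3.000e-04 -1.000e-04] rows>= 2.3
```

```bash
python3 -m inch '[[[-0.005,0.004,0.1,0,0,0],[-0.005,0.004,0.22,0,0,0],[-0.005,0.004,0.33,0,0,0],[-0.005,0.004,0.4,0,0,0],[-0.005,0.004,0.44,0,0,0],[-0.005,0.004,0.455,0,0,0],[-0.005,0.004,0.46,0,0,0],[-0.005,0.004,0.46,0,0,0]]]'
python3 - <<'E'
from h import *
for i in range(3): b=r.grab_frame("side")[:,:,::-1].copy()
s=r.sense(); x,y,z=s["eef_pos"]; yaw=s["tcp_rot"][2]-np.pi; print(x,y,z,yaw)
cv2.imwrite("side4_raw.png",b); h=z-7.3
o=draw("side",b,[((521.8,193.9,-.1),170,100,3),((x,y,yaw),130,60,h+40),((x,y,yaw),130,60,h)],200,110,300,200,6)
cv2.imwrite("pics/f1.png",cv2.convertScaleAbs(o,alpha=1.7))
E
```

```text
clock: 11.05
eef_pos: [522.7, 194.9, 18.6]
tcp_rot: [3.141, 0.001, 3.042]
contact_force: [-0.0, 0.6, -2.2]
opening: 0.694
grasp_force: 39.2
522.8604538865794 195.27875927184198 19.0364741658763 -0.0987396169806658
```

View pics/f1.png

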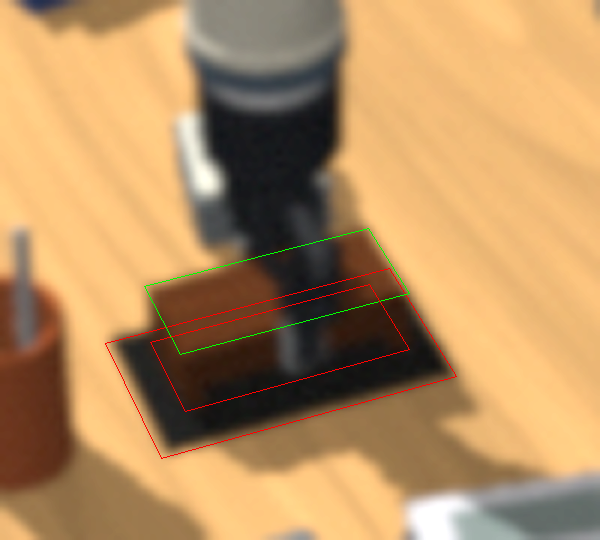

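The overlay is off by only a few mm, mixed across corners. I'll set the riser down, back off and check with the view clear.

```bash
python3 -m inch '[[[0.004,-0.007,0.01,0,0,0],[0.0045,-0.0075,0.02,0,0,0],[0.0045,-0.0075,0.03,0,0,0],[0.0045,-0.0075,0.038,0,0,0],[0.0045,-0.0075,0.044,0,0,0],[0.0045,-0.0075,0.046,0,0,0],[0.0045,-0.0075,0.046,0,0,0]]]'
```

```text
clock: 11.78
eef_pos: [521.1, 193.7, 10.3]
tcp_rot: [-3.141, -0.0, 3.043]
contact_force: [-6.2, -2.5, 20.2]
opening: 0.7
grasp_force: 41.7
```

```bash
python3 -m inch '[[[0,0,-0.003,0,0,0],[0,0,-0.005,0,0,0],[0,0,-0.005,0,0,0]]]'
python3 -m inch '[[[0,0,0,0,0,0],[0,0,0,0,0,0],[0,0,0,0,0,0],[0,0,0,0,0,0],[0,0,0,0,0,0],[0,0,0,0,0,0]]]' 1
python3 -m inch '[[[0,0,-0.05,0,0,0],[0,0,-0.2,0,0,0],[0,0,-0.4,0,0,0],[0,0,-0.5,0,0,0],[0,0,-0.5,0,0,0]]]'
python3 -c "
from h import *
go(555.5,-21,112,np.pi-.25)"
```

```text
clock: 12.03
eef_pos: [521.1, 193.7, 10.3]
tcp_rot: [-3.142, -0.0, 3.043]
contact_force: [-4.0, -1.6, 8.7]
opening: 0.694
grasp_force: 40.6
clock: 12.53
eef_pos: [521.1, 193.7, 9.8]
tcp_rot: [-3.142, -0.0, 3.043]
contact_force: [-0.4, 0.2, -0.3]
opening: 0.997
grasp_force: 0.0
clock: 12.95
eef_pos: [524.1, 194.8, 115.3]
tcp_rot: [3.138, 0.007, 3.043]
contact_force: [0.9, 0.9, 0.7]
opening: 0.999
grasp_force: 0.0
row [-0.2624 -1.0584  0.0145  0.0013  0.0022  0.0482] rows>= 5.2
```

```bash
python3 -m inch '[[[-0.03,-0.12,0,0,0,0.005],[-0.07,-0.3,0,0,0,0.015],[-0.11,-0.46,0,0,0,0.025],[-0.15,-0.62,0,0,0,0.035],[-0.2,-0.78,0,0,0,0.042],[-0.24,-0.92,0,0,0,0.048],[-0.26,-1,0,0,0,0.048],[-0.26,-1,0,0,0,0.048]]]'
python3 - <<'E'
from h import *
for i in range(3): b=r.grab_frame("side")[:,:,::-1].copy()
a=r.grab_frame("top")[:,:,::-1].copy()
cv2.imwrite("side5_raw.png",b);cv2.imwrite("top5_raw.png",a); go(555.5,-21,60,np.pi-.25)
cv2.imwrite("pics/g1.png",cv2.convertScaleAbs(np.hstack([crop(a,155,160,220,245,6),crop(b,205,120,272,205,6)]),alpha=1.8))
E
```

```text
clock: 13.62
eef_pos: [553.4, -13.4, 109.8]
tcp_rot: [-3.141, 0.0, 2.889]
contact_force: [-0.9, 0.0, -0.4]
opening: 0.997
grasp_force: 0.0
row [-2.720e-02 -5.150e-02  2.487e-01  0.000e+00 -2.000e-04  3.000e-04] rows>= 1.2
```

View pics/g1.png

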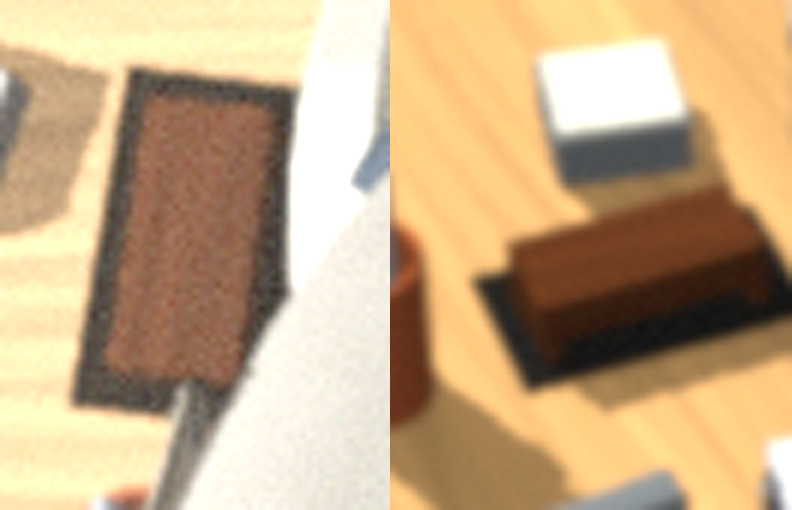

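The top view (left) shows the riser top with corners (143,93), (275,102), (235,385), (105,373), sitting inside the mat. In the side view the top corners are about (337,188), (375,250), (140,308), (122,242).

Run:
```python
from h import *
f=lambda c,x0,y0:(np.array(c,float)+.5)/6-.5+[x0,y0]
print(fit("top",f([[143,93],[275,102],[235,385],[105,373]],155,160),130,60,43))
print(fit("side",f([[337,188],[375,250],[140,308],[122,242]],205,120),130,60,43))
print(unproj("top",f([[128,68],[298,88],[72,405]],155,160),3).round(1), corners((521.8,193.9,-.1),170,100,3)[[0,1,3]].round(1))
print(unproj("side",f([[85,277],[140,387],],205,120),3).round(1), corners((521.8,193.9,-.1),170,100,3)[[3,2]].round(1))
# colour segmentation in the top image: brown top face
a=cv2.imread("top5_raw.png").astype(int)[160:222,155:203]; m=((a[...,2]-a[...,0]>14)&(a.sum(2)<260)).astype(np.uint8)
m=cv2.morphologyEx(m,cv2.MORPH_OPEN,np.ones((3,3))); c=max(cv2.findContours(m,0,1)[0],key=cv2.contourArea).reshape(-1,2)+[155,160]
print(cv2.minAreaRect(unproj("top",c,43)[:,:2].astype(np.float32)))
```

```text
(array([ 5.18159126e+02,  1.91978660e+02, -7.17836632e-02]), np.float64(1.0498229057155015))
(array([ 5.19752272e+02,  1.93529829e+02, -1.36798517e-01]), np.float64(1.5934445105260977))
[[609.3 235.4   3. ]
 [601.7 152.4   3. ]
 [443.2 250.8   3. ]] [[611.4 235.2   3. ]
 [601.4 135.7   3. ]
 [442.2 252.1   3. ]]
[[449.4 254.8   3. ]
 [439.7 158.8   3. ]] [[442.2 252.1   3. ]
 [432.2 152.6   3. ]]
((518.8641357421875, 190.94332885742188), (66.88337707519531, 132.581298828125), 84.75627136230469)
```

```bash
cat > prof.py <<'E'
from h import *
from scipy.ndimage import map_coordinates
def prof(n,im,pose,z,axis,rng,other,ch=2):
    x,y,a=pose; u=np.arange(rng[0],rng[1],.5); v=np.linspace(*other,30); U,V=np.meshgrid(u,v)
    X,Y=(U,V) if axis==0 else (V,U)
    P=np.c_[(x+X*np.cos(a)-Y*np.sin(a)).ravel(),(y+X*np.sin(a)+Y*np.cos(a)).ravel(),np.full(X.size,z)]
    q=proj(n,P); I=map_coordinates(im[...,ch].astype(float),[q[:,1],q[:,0]],order=1).reshape(X.shape).mean(0)
    return u,I
def edge(*k,**kw):
    u,I=prof(*k,**kw); lo,hi=I[:4].mean(),I[-4:].mean(); h=(lo+hi)/2; i=np.where(np.diff(np.sign(I-h)))[0]
    return np.round(u[i],1),round(lo),round(hi)
if __name__=="__main__":
    M=(521.8,193.9,-.1); a=cv2.imread("top5_raw.png"); b=cv2.imread("side5_raw.png"); a3=cv2.imread("top3_raw.png")
    print("top mat far",edge("top",a,M,3,0,(76,95),(0,40)),"near",edge("top",a,M,3,0,(-95,-76),(10,40)),"left",edge("top",a,M,3,1,(43,62),(-60,60)))
    print("top3 mat far",edge("top",a3,M,3,0,(76,95),(-40,40)),"near",edge("top",a3,M,3,0,(-95,-76),(-40,40)),"left",edge("top",a3,M,3,1,(43,60),(-60,60)),"right",edge("top",a3,M,3,1,(-60,-43),(-60,60)))
    for o in((15,50),(-40,0)): print("top riser left",o,edge("top",a,M,43,1,(22,37),o), "right",edge("top",a,M,43,1,(-37,-22),o))
    for o in((2,24),(-20,0)): print("top riser far",o,edge("top",a,M,43,0,(57,72),o))
    print("near profile",prof("top",a,M,43,0,(-85,-50),(5,25))[1][::4].round())
    print("side riser: near end",edge("side",b,M,43,0,(-75,-60),(0,25)),"left",edge("side",b,M,43,1,(22,40),(-40,0)))
    print("side mat near",edge("side",b,M,3,0,(-95,-76),(-40,30)),"right",edge("side",b,M,3,1,(-60,-43),(-60,40)))
E
python3 prof.py
```

```text
top mat far (array([83.5]), 50, 161) near (array([-84.]), 162, 49) left (array([50.]), 49, 154)
top3 mat far (array([83.5]), 48, 158) near (array([-84.]), 155, 45) left (array([50.]), 48, 153) right (array([-49.5]), 157, 50)
top riser left (15, 50) (array([28.]), 87, 53) right (array([-31.5]), 48, 81)
top riser left (-40, 0) (array([27.]), 85, 54) right (array([-32.5]), 50, 83)
top riser far (2, 24) (array([61.]), 83, 60)
top riser far (-20, 0) (array([61.5]), 85, 58)
near profile [64. 50. 49. 49. 50. 51. 56. 61. 69. 77. 83. 85. 85. 84. 83. 83. 83. 83.]
side riser: near end (array([-69.]), 109, 66) left (array([29.5]), 70, 123)
side mat near (array([-82.]), 146, 44) right (array([-48.5]), 93, 44)
```

Both cameras put the riser about 4 mm short along the mat and 2 mm to its right, so I'll regrip it and correct.

```bash
python3 -c "
from h import *
go(521.1,193.7,110,np.pi-.1)"
python3 -m inch '[[[0.03,0.12,0,0,0,-0.005],[0.07,0.3,0,0,0,-0.015],[0.11,0.46,0,0,0,-0.025],[0.15,0.62,0,0,0,-0.035],[0.2,0.78,0,0,0,-0.042],[0.24,0.92,0,0,0,-0.048],[0.26,1,0,0,0,-0.048],[0.26,1,0,0,0,-0.048]]]'
python3 -m inch '[[[0,0,0,0,0,0],[0,0,0,0,0,0],[0,0,0,0,0,0]]]'
python3 -c "
from h import *
go(521.1,193.7,10,np.pi-.1)"
```

```text
row [ 4.042e-01  9.465e-01 -1.000e-03  1.000e-04 -2.000e-04 -4.740e-02] rows>= 4.9
clock: 14.48
eef_pos: [551.5, 200.7, 109.9]
tcp_rot: [3.14, 0.0, 3.048]
contact_force: [-0.4, -0.7, -0.2]
opening: 1.002
grasp_force: 0.0
clock: 14.73
eef_pos: [551.8, 195.6, 109.8]
tcp_rot: [-3.141, -0.0, 3.043]
contact_force: [0.1, 1.0, 0.1]
opening: 0.997
grasp_force: 0.0
row [ 1.518e-01 -2.440e-02  4.991e-01 -1.000e-04 -1.000e-04  4.000e-04] rows>= 2.5
```

```bash
python3 -m inch '[[[0.1,-0.015,0.05,0,0,0],[0.152,-0.024,0.15,0,0,0],[0.152,-0.024,0.25,0,0,0],[0.152,-0.024,0.36,0,0,0],[0.152,-0.024,0.44,0,0,0],[0.152,-0.024,0.48,0,0,0],[0.152,-0.024,0.496,0,0,0],[0.152,-0.024,0.496,0,0,0]]]'
python3 -m inch '[[[0,0,0,0,0,0],[0,0,0,0,0,0],[0,0,0,0,0,0],[0,0,0,0,0,0],[0,0,0,0,0,0],[0,0,0,0,0,0],[0,0,0,0,0,0]]]' -1 35
python3 -m inch '[[[0,0,-0.01,0,0,0],[0,0,-0.025,0,0,0],[0,0,-0.03,0,0,0],[0,0,-0.03,0,0,0]]]'
python3 -c "
from h import *
go(525.1,195.3,17,np.pi-.105)"
```

```text
clock: 15.4
eef_pos: [521.3, 193.8, 10.4]
tcp_rot: [-3.141, -0.001, 3.042]
contact_force: [-0.4, -0.1, 0.2]
opening: 1.003
grasp_force: 0.0
clock: 15.98
eef_pos: [522.2, 194.6, 11.9]
tcp_rot: [3.141, 0.002, 3.043]
contact_force: [0.0, -1.9, 6.8]
opening: 0.703
grasp_force: 38.0
clock: 16.32
eef_pos: [521.5, 194.5, 17.0]
tcp_rot: [3.141, 0.0, 3.043]
contact_force: [-0.9, -0.5, -3.3]
opening: 0.696
grasp_force: 38.2
row [-0.0173  0.0057  0.0002  0.0001  0.0001  0.002 ] rows>= 0.1
```

```bash
python3 -m inch '[[[-0.009,0.003,0,0,0,0.001],[-0.0175,0.0055,0,0,0,0.002],[-0.0175,0.0055,0.005,0,0,0.002],[-0.0175,0.0055,0.012,0,0,0.002],[-0.0175,0.0055,0.019,0,0,0.002],[-0.0175,0.0055,0.024,0,0,0.002],[-0.0175,0.0055,0.025,0,0,0.002]]]'
python3 -m inch '[[[0,0,0,0,0,0],[0,0,0,0,0,0]]]'
```

```text
clock: 16.9
eef_pos: [524.8, 195.1, 11.9]
tcp_rot: [-3.141, -0.0, 3.037]
contact_force: [-3.1, -0.7, 8.2]
opening: 0.697
grasp_force: 39.1
clock: 17.07
eef_pos: [524.8, 195.1, 11.9]
tcp_rot: [-3.141, -0.0, 3.037]
contact_force: [-2.7, -1.0, 5.1]
opening: 0.699
grasp_force: 38.9
```

Release, retreat above the switch, and measure again.

```bash
python3 -m inch '[[[0,0,0,0,0,0],[0,0,0,0,0,0],[0,0,0,0,0,0],[0,0,0,0,0,0],[0,0,0,0,0,0],[0,0,0,0,0,0]]]' 1
python3 -m inch '[[[0,0,-0.05,0,0,0],[0,0,-0.2,0,0,0],[0,0,-0.4,0,0,0],[0,0,-0.5,0,0,0],[0,0,-0.5,0,0,0]]]'
python3 -m inch '[[[-0.03,-0.12,0,0,0,0.005],[-0.07,-0.3,0,0,0,0.015],[-0.11,-0.46,0,0,0,0.025],[-0.15,-0.62,0,0,0,0.035],[-0.2,-0.78,0,0,0,0.042],[-0.24,-0.92,0,0,0,0.048],[-0.26,-1,0,0,0,0.048],[-0.26,-1,0,0,0,0.048]]]'
python3 - <<'E'
from h import *
for i in range(3): b=r.grab_frame("side")[:,:,::-1].copy()
a=r.grab_frame("top")[:,:,::-1].copy()
cv2.imwrite("side5_raw.png",b);cv2.imwrite("top5_raw.png",a); go(555.8,-21,60,np.pi-.25)
E
python3 prof.py
```

```text
clock: 17.57
eef_pos: [525.1, 195.2, 11.6]
tcp_rot: [3.142, 0.0, 3.037]
contact_force: [0.6, 0.6, 1.0]
opening: 0.999
grasp_force: 0.0
clock: 17.98
eef_pos: [528.0, 196.3, 117.2]
tcp_rot: [3.138, 0.007, 3.037]
contact_force: [0.7, 0.3, 0.8]
opening: 1.0
grasp_force: 0.0
clock: 18.65
eef_pos: [556.0, -12.1, 111.7]
tcp_rot: [-3.141, 0.0, 2.883]
contact_force: [-0.4, -0.2, 0.1]
opening: 1.001
grasp_force: 0.0
row [-1.790e-02 -6.050e-02  2.577e-01  0.000e+00 -2.000e-04 -1.700e-03] rows>= 1.3
top mat far (array([84.]), 53, 161) near (array([-84.]), 162, 49) left (array([50.]), 51, 154)
top3 mat far (array([83.5]), 48, 158) near (array([-84.]), 155, 45) left (array([50.]), 48, 153) right (array([-49.5]), 157, 50)
top riser left (15, 50) (array([29.5]), 87, 54) right (array([-30.]), 49, 81)
top riser left (-40, 0) (array([28.]), 86, 55) right (array([-31.]), 47, 83)
top riser far (2, 24) (array([63.5]), 84, 60)
top riser far (-20, 0) (array([63.5]), 87, 60)
near profile [63. 51. 49. 49. 49. 50. 51. 54. 60. 68. 76. 80. 84. 86. 85. 84. 83. 84.]
side riser: near end (array([-67.5]), 111, 67) left (array([30.5]), 66, 120)
side mat near (array([-82.]), 146, 44) right (array([-48.5]), 95, 45)
```

The riser is now within about 2 mm of centre. Before fetching the switch, refine where it sat in the grip, using the first image, and get the shift to grip it again.

Run:
```python
from prof import *
a=cv2.imread("top0_raw.png"); b=cv2.imread("side0_raw.png"); S=(516.2,196.6,-.2496)
u,I=prof("top",a,S,51,0,(44,70),(-6,6)); print("far",list(zip(u[::4],I[::4].round())))
u,I=prof("top",a,S,51,0,(-72,-44),(12,24)); print("near",list(zip(u[::4],I[::4].round())))
print("left",edge("top",a,S,51,1,(20,38),(-40,40)))
u,I=prof("side",b,S,51,0,(-70,-44),(-20,20)); print("side near",list(zip(u[::4],I[::4].round())))
# top riser at first place, relative to its grip
R=(528.6,-214.5,-.5095); print("riser far",edge("top",a,R,40,0,(55,80),(-20,20)),"left",edge("top",a,R,40,1,(22,42),(-40,40)))
s=cv2.imread("side5_raw.png"); Q=(524.9,195.15,-.1046); print("side riser near now",edge("side",s,Q,43,0,(-80,-60),(0,20)))
```

```text
far [(np.float64(44.0), np.float64(155.0)), (np.float64(46.0), np.float64(160.0)), (np.float64(48.0), np.float64(160.0)), (np.float64(50.0), np.float64(151.0)), (np.float64(52.0), np.float64(129.0)), (np.float64(54.0), np.float64(99.0)), (np.float64(56.0), np.float64(77.0)), (np.float64(58.0), np.float64(64.0)), (np.float64(60.0), np.float64(59.0)), (np.float64(62.0), np.float64(56.0)), (np.float64(64.0), np.float64(53.0)), (np.float64(66.0), np.float64(50.0)), (np.float64(68.0), np.float64(49.0))]
near [(np.float64(-72.0), np.float64(52.0)), (np.float64(-70.0), np.float64(52.0)), (np.float64(-68.0), np.float64(51.0)), (np.float64(-66.0), np.float64(51.0)), (np.float64(-64.0), np.float64(57.0)), (np.float64(-62.0), np.float64(77.0)), (np.float64(-60.0), np.float64(105.0)), (np.float64(-58.0), np.float64(135.0)), (np.float64(-56.0), np.float64(155.0)), (np.float64(-54.0), np.float64(162.0)), (np.float64(-52.0), np.float64(164.0)), (np.float64(-50.0), np.float64(165.0)), (np.float64(-48.0), np.float64(165.0)), (np.float64(-46.0), np.float64(164.0))]
left (array([27.5]), 164, 110)
side near [(np.float64(-70.0), np.float64(127.0)), (np.float64(-68.0), np.float64(122.0)), (np.float64(-66.0), np.float64(114.0)), (np.float64(-64.0), np.float64(103.0)), (np.float64(-62.0), np.float64(93.0)), (np.float64(-60.0), np.float64(90.0)), (np.float64(-58.0), np.float64(98.0)), (np.float64(-56.0), np.float64(113.0)), (np.float64(-54.0), np.float64(129.0)), (np.float64(-52.0), np.float64(140.0)), (np.float64(-50.0), np.float64(146.0)), (np.float64(-48.0), np.float64(149.0)), (np.float64(-46.0), np.float64(149.0))]
riser far (array([66.]), 83, 140) left (array([30.]), 83, 156)
side riser near now (array([-70.5]), 112, 64)
```

```bash
python3 -m inch '[[[-0.01,-0.03,0,0,0,0],[-0.018,-0.06,0.05,0,0,-0.0017],[-0.018,-0.06,0.15,0,0,-0.0017],[-0.018,-0.06,0.22,0,0,-0.0017],[-0.018,-0.06,0.25,0,0,-0.0017],[-0.018,-0.06,0.25,0,0,-0.0017]]]'
python3 -c "
from h import *
go(555.8,-21.1,12.5,np.pi-.25)"
```

```text
clock: 19.35
eef_pos: [554.9, -21.6, 59.8]
tcp_rot: [-3.141, -0.003, 2.892]
contact_force: [-0.2, -0.3, 0.8]
opening: 0.999
grasp_force: 0.0
row [-4.700e-03  3.700e-03  2.365e-01 -2.000e-04 -1.000e-03  1.000e-04] rows>= 1.1
```

```bash
python3 -m inch '[[[-0.0047,0.0037,0.08,0,0,0],[-0.0047,0.0037,0.15,0,0,0],[-0.0047,0.0037,0.2,0,0,0],[-0.0047,0.0037,0.23,0,0,0],[-0.0047,0.0037,0.236,0,0,0],[-0.0047,0.0037,0.236,0,0,0]]]'
python3 -m inch '[[[0,0,0,0,0,0],[0,0,0,0,0,0],[0,0,0,0,0,0],[0,0,0,0,0,0],[0,0,0,0,0,0],[0,0,0,0,0,0],[0,0,0,0,0,0],[0,0,0,0,0,0]]]' -1 50
python3 -m inch '[[[0,0,-0.05,0,0,0],[0,0,-0.15,0,0,0],[0,0,-0.27,0,0,0],[0,0,-0.4,0,0,0],[0,0,-0.5,0,0,0],[0,0,-0.5,0,0,0],[0,0,-0.5,0,0,0]]]'
python3 -c "
from h import *
go(522,195.2,112,np.pi-.097)"
```

```text
clock: 19.85
eef_pos: [557.3, -21.2, 14.5]
tcp_rot: [-3.142, -0.0, 2.891]
contact_force: [-0.0, 0.2, 0.5]
opening: 0.999
grasp_force: 0.0
clock: 20.52
eef_pos: [557.8, -21.4, 15.3]
tcp_rot: [3.142, 0.001, 2.891]
contact_force: [-1.5, -1.2, 6.0]
opening: 0.642
grasp_force: 53.7
clock: 21.1
eef_pos: [557.6, -21.2, 115.2]
tcp_rot: [3.141, 0.002, 2.891]
contact_force: [0.2, 0.2, -7.3]
opening: 0.648
grasp_force: 56.4
row [ 4.406e-01  1.004e+00  1.540e-02  1.000e-04  6.000e-04 -4.880e-02] rows>= 5.3
```

```bash
python3 -m inch '[[[0.05,0.1,0,0,0,-0.006],[0.12,0.27,0,0,0,-0.014],[0.19,0.44,0,0,0,-0.022],[0.26,0.61,0,0,0,-0.03],[0.34,0.78,0,0,0,-0.04],[0.4,0.92,0,0,0,-0.049],[0.431,1,0,0,0,-0.049],[0.431,1,0,0,0,-0.049]]]'
python3 -m inch '[[[0,0,0,0,0,0],[0,0,0,0,0,0],[0,0,0,0,0,0]]]'
python3 -c "
from h import *
go(524,195.2,66,np.pi-.097)"
```

```text
clock: 21.77
eef_pos: [521.5, 196.9, 112.4]
tcp_rot: [-3.141, -0.003, 3.048]
contact_force: [-0.5, -0.7, -6.3]
opening: 0.64
grasp_force: 56.7
clock: 22.02
eef_pos: [522.8, 192.8, 113.5]
tcp_rot: [-3.141, -0.002, 3.044]
contact_force: [0.3, 1.5, -6.3]
opening: 0.647
grasp_force: 56.7
row [-5.000e-03  1.280e-02  2.376e-01 -3.000e-04 -5.000e-04 -1.000e-04] rows>= 1.1
```

```bash
python3 -m inch '[[[-0.005,0.011,0.05,0,0,0],[-0.005,0.011,0.11,0,0,0],[-0.005,0.011,0.17,0,0,0],[-0.005,0.011,0.21,0,0,0],[-0.005,0.011,0.23,0,0,0],[-0.005,0.011,0.23,0,0,0],[-0.005,0.011,0.23,0,0,0]]]'
python3 - <<'E'
from prof import *
for i in range(3): b=r.grab_frame("side")[:,:,::-1].copy()
s=r.sense(); x,y,z=s["eef_pos"]; yaw=s["tcp_rot"][2]-np.pi; print(x,y,z,yaw); cv2.imwrite("side6_raw.png",b)
h=z-15.3
T=(x,y,yaw)
for nm,zz,rg in(("switch",h+48,(-72,-40)),("riser",43,(-82,-60))):
    u,I=prof("side",b,T,zz,0,rg,(2,20)); print(nm,list(zip(u[::4].tolist(),I[::4].round().tolist())))
go(524,195.2,58.3,np.pi-.097)
o=draw("side",b,[((x-4.5,y+.4,yaw),110,56,h+48),((x-4.5,y+.4,yaw),110,56,h),((519.9,195.2,-.1),130,60,43)],200,90,300,190,5.5)
cv2.imwrite("pics/h1.png",cv2.convertScaleAbs(o,alpha=1.7))
E
```

```text
clock: 22.6
eef_pos: [524.5, 195.9, 68.1]
tcp_rot: [-3.141, -0.001, 3.045]
contact_force: [-0.7, 0.2, -6.5]
opening: 0.646
grasp_force: 56.7
525.0656884534777 196.19896933302653 69.02125145283719 -0.09636731427446277
switch [(-72.0, 148.0), (-70.0, 146.0), (-68.0, 141.0), (-66.0, 134.0), (-64.0, 126.0), (-62.0, 120.0), (-60.0, 118.0), (-58.0, 124.0), (-56.0, 133.0), (-54.0, 142.0), (-52.0, 148.0), (-50.0, 151.0), (-48.0, 152.0), (-46.0, 152.0), (-44.0, 151.0), (-42.0, 148.0)]
riser [(-82.0, 120.0), (-80.0, 122.0), (-78.0, 122.0), (-76.0, 120.0), (-74.0, 114.0), (-72.0, 104.0), (-70.0, 92.0), (-68.0, 80.0), (-66.0, 71.0), (-64.0, 67.0), (-62.0, 65.0)]
row [ 0.0049 -0.0055  0.0536  0.0002  0.0003  0.0002] rows>= 0.3
```

View pics/h1.png

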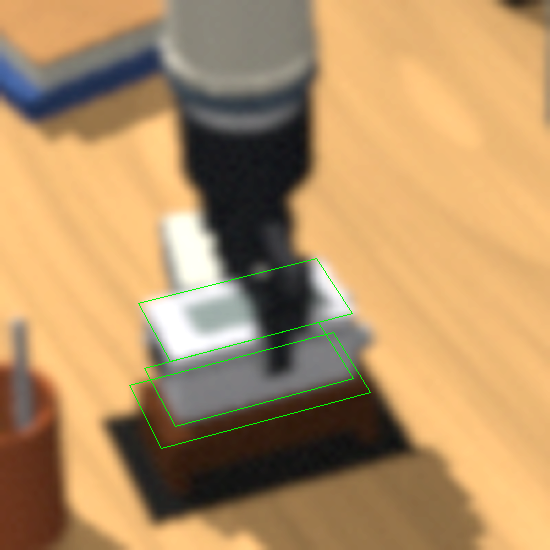

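The side view shows the switch above the riser, upright with the latch end toward the robot. Its overlay matches within about 1 px. Lower gently.

```bash
python3 -m inch '[[[0.0075,-0.005,0.01,0,0,0],[0.0075,-0.005,0.02,0,0,0],[0.0075,-0.005,0.03,0,0,0],[0.0075,-0.005,0.036,0,0,0],[0.0075,-0.005,0.041,0,0,0],[0.0075,-0.005,0.045,0,0,0],[0.0075,-0.005,0.048,0,0,0],[0.0075,-0.005,0.048,0,0,0]]]'
```

```text
clock: 23.42
eef_pos: [522.9, 195.1, 58.7]
tcp_rot: [-3.141, -0.0, 3.045]
contact_force: [-0.6, 0.7, -7.1]
opening: 0.644
grasp_force: 56.7
```

```bash
python3 -m inch '[[[0,0,0.002,0,0,0],[0,0,0.004,0,0,0],[0,0,0.006,0,0,0],[0,0,0.006,0,0,0]]]'
```

```text
clock: 23.75
eef_pos: [523.1, 195.2, 58.3]
tcp_rot: [3.142, 0.0, 3.045]
contact_force: [-3.8, -0.2, 4.4]
opening: 0.643
grasp_force: 57.9
```

```bash
python3 -m inch '[[[0,0,0,0,0,0],[0,0,0,0,0,0],[0,0,0,0,0,0],[0,0,0,0,0,0],[0,0,0,0,0,0],[0,0,0,0,0,0]]]' 1
python3 -m inch '[[[0,0,-0.05,0,0,0],[0,0,-0.2,0,0,0],[0,0,-0.4,0,0,0],[0,0,-0.5,0,0,0],[0,0,-0.5,0,0,0]]]'
python3 -m inch '[[[0,-0.12,0,0,0,0],[0,-0.3,0,0,0,0],[0,-0.46,0,0,0,0],[0,-0.62,0,0,0,0],[0,-0.78,0,0,0,0],[0,-0.92,0,0,0,0],[0,-1,0,0,0,0],[0,-1,0,0,0,0]]]'
python3 -m inch '[[[0,-0.12,0,0,0,0],[0,-0.3,0,0,0,0],[0,-0.4,0,0,0,0],[0,-0.4,0,0,0,0]]]'
python3 - <<'E'
from prof import *
for i in range(3): b=r.grab_frame("side")[:,:,::-1].copy()
a=r.grab_frame("top")[:,:,::-1].copy()
cv2.imwrite("side7_raw.png",b);cv2.imwrite("top7_raw.png",a)
cv2.imwrite("pics/i1.png",cv2.convertScaleAbs(np.hstack([crop(a,150,155,216,245,6),crop(b,205,110,272,200,6)]),alpha=1.8))
E
```

```text
clock: 24.25
eef_pos: [523.1, 195.2, 57.7]
tcp_rot: [3.141, 0.0, 3.045]
contact_force: [-0.6, -0.2, -0.4]
opening: 1.0
grasp_force: 0.0
clock: 24.67
eef_pos: [525.9, 196.3, 163.3]
tcp_rot: [3.138, 0.008, 3.045]
contact_force: [0.8, -0.2, 0.7]
opening: 1.004
grasp_force: 0.0
clock: 25.33
eef_pos: [503.0, -6.5, 157.6]
tcp_rot: [-3.141, -0.001, 3.043]
contact_force: [-0.4, 0.8, 1.0]
opening: 1.0
grasp_force: 0.0
clock: 25.67
eef_pos: [495.8, -85.6, 157.6]
tcp_rot: [-3.141, -0.0, 3.043]
contact_force: [-0.9, -0.4, 0.6]
opening: 1.004
grasp_force: 0.0
```

View pics/i1.png

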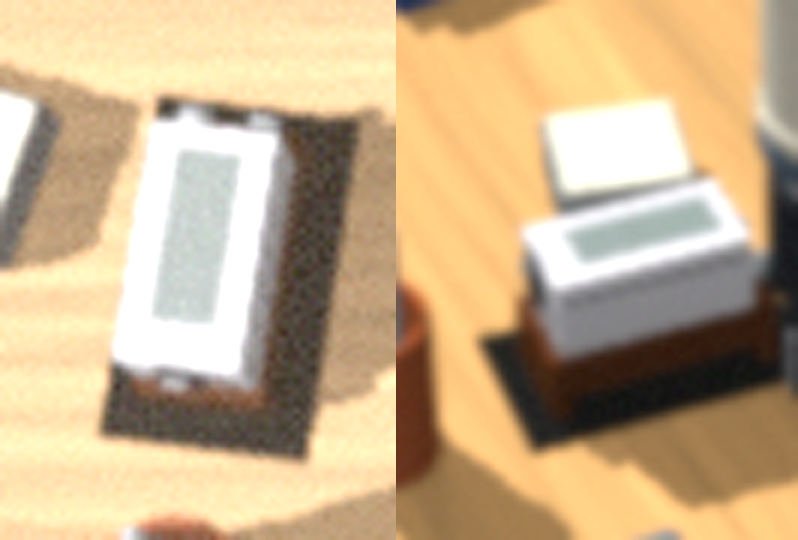

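Both views show the switch seated square on the riser, latch toward the robot, sockets away. A numerical check before handing in.

Run:
```python
from prof import *
a=cv2.imread("top7_raw.png");b=cv2.imread("side7_raw.png");M=(521.8,193.9,-.1)
def s(n,im,z,ax,rg,o):
    u,I=prof(n,im,M,z,ax,rg,o); k=np.gradient(cv2.GaussianBlur(I[None],(5,1),0)[0]); i=np.argmax(np.abs(k[3:-3]))+3; return float(u[i])
E=s
print("top switch far",E("top",a,91,0,(42,66),(-5,5)),"near",E("top",a,91,0,(-66,-46),(12,24)),"left",E("top",a,91,1,(18,40),(0,40)),E("top",a,91,1,(18,40),(-40,0)))
for o in((10,45),(-45,-10)): print("right z91",E("top",a,91,1,(-36,-20),o),"riser right",E("top",a,43,1,(-40,-22),o),"mat right",E("top",a,3,1,(-60,-42),o))
print("top mat far/near",E("top",a,3,0,(78,95),(-30,-15)),E("top",a,3,0,(-95,-78),(-40,40)))
print("side switch near",E("side",b,91,0,(-66,-44),(-20,20)),"right",E("side",b,91,1,(-38,-18),(-40,40)),"left",E("side",b,91,1,(18,40),(-40,10)),"riser right",E("side",b,43,1,(-40,-22),(-50,50)))
f=lambda c,x0,y0:(np.array(c,float)+.5)/6-.5+[x0,y0]
print(fit("top",f([[158,122],[280,130],[245,385],[112,365]],150,155),110,56,91), fit("side",f([[314,182],[350,237],[160,297],[128,227]],205,110),110,56,91))
```

```text
top switch far 63.0 near -60.5 left 38.0 26.0
right z91 -28.5 riser right -29.0 mat right -48.0
right z91 -28.5 riser right -29.0 mat right -49.0
top mat far/near 84.0 -84.0
side switch near -56.0 right -26.0 left 31.0 riser right -25.5
(array([ 5.16297569e+02,  1.91498151e+02, -9.44617256e-02]), np.float64(1.3312454672397962)) (array([ 5.20048309e+02,  1.94967876e+02, -7.84446338e-02]), np.float64(0.8674540865603149))
```

```bash
python3 -c "
from rig import r
print(r.sign_off())"
```

```text
the job is handed in; nothing more can be done
None
```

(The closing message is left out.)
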